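# Hang the work light on its keyhole and dim it up three clicks

## Robot

A 6-joint arm with a two-finger parallel gripper is mounted at the origin on a cart in front of the work surface, level with it; the furniture and walls round the work are solid. World frame = base frame: x ahead of the robot, y to its left, z up, the work surface at z = 0. Lengths are in m, angles in rad, forces in N, time in s.
With the tool pointing down it reaches from about 0.375 to 0.9 m from the base axis. Payload 3.1 kg.
Tool frame: the origin (TCP) lies midway between the tips of the shut fingers; the grasp point (between the pads) lies 19 mm behind it (manip.grasp_offset is the distance from the TCP to the grasp point, in m); z points along the fingers, y is the line along which they close (so a half turn about z gives the same grasp; the last joint's range is limited). The gripper opens to 85 mm and grips with 20 to 120 N. Pads are 22 mm wide; open, the fingers measure 114 mm over their backs; the gripper's body (76 mm by 85 mm) begins 54 mm behind the grasp point. The pads swing forward as they close: fully open they stand 13 mm farther back than shut.
Start: joints at [0.981, 0.527, 1.433, -0, 1.181, -0.178], TCP at [0.25, 0.573, 0.231] pointing down, gripper open.
Joint ranges: [-3.08, 3.08], [-0.75, 2.2], [0.22, 2.44], [-1.43, 4.57], [0, 2.65], [-2.85, 2.85]. Speed limits (rad/s): [2.79, 2.79, 3.14, 3.14, 3.14, 3.14].

## Interface

Orientations are given as a unit quaternion [x, y, z, w].
In Python, from station import sensors, cams, order, manip gives the robot as it stands.
- The arm moves only by the tool move_arm, never from a script. Its argument "targets" is a list of rows, each an object of numbers: "dx", "dy", "dz": the shift along the world's x, y, z normalised to -1 to 1, where 1 is 25 mm; "rx", "ry", "rz": the turn, a rotation vector about the world's x, y, z normalised to -1 to 1, where 1 is 30 degrees. A call has exactly 10 rows; each row shifts and turns the commanded pose from where the row before left it; what a row does not reach is not made up. A row lasts 1/8 s, in which the tool goes at most 62.5 mm and 10.7 degrees, less where a joint would pass 70% of its speed; a pose out of reach is approached as far as the arm can. A call with a number of a shift or a turn outside -1 to 1 is refused whole. A call with a gripper value outside its range is refused whole. "claw" is the opening in per cent of the stroke, from 0 (shut) to 100 (fully open), set as the call begins (left out, the last holds). The fingers move at their own pace and stop on an object; "newtons" is the grip in N (left out, the last holds). Time passes only in rows, so rows that do not move let the fingers close, or fill a call up. It gives the time, the measured TCP pose, the force, the opening and the grip force at its end, in the units of the state.
- sensors.sense(): the state, without advancing time (a new reading comes with each control period).
- cams.snapshot(name): name is "scene" or "top" or "wrist"; returns the picture (420x560x3 uint8, red, green, blue); there is no depth.
- cams.camera_model(name): a dict with "fx", "fy", "cx", "cy" (pixels), "extrinsics" (4x4, takes a point from world to camera coordinates). Camera axes: x right, y down, z forward; pixel columns grow to the right and rows downward; lengths in m; the calibration is good to about 2 mm. A picture is of the moment at which its call begins: read the wrist's pose just before it. camera_model takes no time and is no camera call; for the wrist camera it gives the pose at the moment of the call.
- order.sign_off(): hands the job in; it is judged then, once.
The state is a dict: "t": time; "q": joint angles; "qd": joint speeds; "tau": joint torques, N m; "tcp_pos": TCP position; "tool_rot": TCP orientation; "force": force on the tool from outside, world axes, zero at the start; "ft_torque": the same for the moment, N m; "finger_gap": opening from 0.0 (shut) to 1.0 (fully open); "gripper_force": force on a finger pad.
Only numpy, scipy, OpenCV 4.12 (cv2) and the standard library are available. Lean on these libraries where they do the work, as an engineer would, in place of code of your own. Each camera call takes 0.05 s, during which the arm holds its last target. There are 200 camera calls.

## Task

Hang the small work light on the blue stand: slip the keyhole in its back plate over the brass-headed stud and slide the light down until the stud is at the top end of the narrow slot, then let it go so that it hangs there. After that, turn the dimmer dial at the foot of the stand three clicks clockwise from off, so that its white pointer stands at the large orange dot. Leave the other things on the bench where they are.

Things in the scene. Friction and masses are not known exactly. Their poses are not given: they have to be found in the camera images.
- work_light: loose work light, 0.35 kg, 63 x 90 x 156 mm, standing on its white housing (x -62 to -6, 90 wide, z 0 to 41 mm). Own frame: z up, -x is the front (pale diffuser), y the width; origin at the middle of the lower edge of the back plate's rear face (plane x = 0). Aluminium back plate: x -6 to 0, 90 wide, z 0 to 112 mm.
- light_keyhole (a point): centre of the keyhole's wide part on the back plate's rear face, 58 mm above the light's lower edge; axes as the light's. The wide part is 27 mm across (z 44.5 to 71.5 mm of the light), tapering from z 71.5 to 80 into a slot 12 mm wide that ends at z 96.5
- light_slot_end (a point): where the stud's axis passes the back plate's rear face when the light hangs: near the upper end of the slot, 34 mm above light_keyhole. Hanging freely, the light leans two to four degrees; held by its fin it can swing in the grip if moved fast or knocked
- light_grip (a point): middle of the black upright grip fin on top, 136 mm above the light's lower edge, 25 mm in front of the rear face, about above the centre of mass. The fin is 12 mm thick in the light's y, 44 mm long in x (x -46 to -2), z 106 to 156 mm: pinch it across its thickness from above, firmly
- light_stand: fixed stand; z up, front along its own -x; origin on the bench under the middle of the column's front face. Dark base plate 10 mm thick: x -85 to 40, y -55 to 55 mm, with a foot (x -88 to -12) reaching to y -165. Blue column x 0 to 24, y -28 to 28, up to z 160 mm. Grey dimmer box on the foot, 72 x 76 mm, top at z 38 mm
- stud_head (a point): centre of the front face of the stud's brass head, at -15, 0, 135 mm in the stand's frame; axes as the stand's. The stud points along the stand's -x: shank 9 mm thick and 11 mm long, then the head, 20 mm in diameter and 4 mm thick (x -15 to -11)
- stud_root (a point): where the stud's axis meets the column's front face (0, 0, 135 mm in the stand's frame); the light's rear face comes to lie 0 to 6 mm in front of it (2 to 3 mm leaves it free to slide; pressed on the column it sticks)
- dimmer_dial (a joint): dial angle in rad: 0 is off, grows clockwise seen from above. Clicks into rest every 0.4 rad (0 to 2.0); three clicks = 1.2. Between clicks it resists with up to about 0.07 N m and springs to the nearer click (within 0.02) when let go. The pointer is 0.6 rad counterclockwise of the stand's +x at 0, and 0.6 rad clockwise of it, at the large orange dot, at 1.2
- dial_grip (a point): on the dial's upright axis (-50, -125 mm in the stand's frame), 64.5 mm above the bench: grip height of its bar, 44 mm long, 13 mm thick, from 44.5 to 75.5 mm above the bench, on a disc 48 mm in diameter. The point turns with the dial: its x lies along the bar to the white pointer, y across its thickness
- alcohol_bottle: white pump bottle, 60 mm in diameter, 122 mm high, standing loose; origin under its middle
- heatsink: finned metal heat sink, 40 x 40 x 18 mm, loose; origin under its middle
- magnifier: brass magnifying glass, 60 x 142 x 13 mm, lying loose; origin under its middle, long along its y
- flux_vial: flux syringe with a blue cap, 17 x 110 x 17 mm, lying loose; origin under its middle, long along its y

How it is judged:
By the outcome, as a careful person would: the job done as asked, in the order asked, and still so for the second after the job is handed in, with the robot touching nothing.
It also fails if it takes over 62 s, if anything falls off the work surface, if the arm or the gripper's body presses on something with over 40 N, if the wrist force passes 120 N, or if a joint passes its speed limit or range.

## Working session

There is one attempt and no reset: what is moved stays moved. The work goes in short steps, Python scripts to look and compute and a tool call to move; the robot and the scene stay as the last step left them, time stands still between calls to the robot, and variables do not carry over. Pictures are saved under pics/ and viewed, at most 10 in all, crops included, and the job is handed in when it is done.

Besides the shell and the picture viewer there is one more tool, called as name([rows], argument=value, ...), one row to a line, values as JSON. move_arm: Moves the arm, as the interface text tells. Scaled input: -1 to 1 covers 25 mm each way for a shift and 30 degrees each way for a turn. Its arguments: {"type":"object","properties":{"targets":{"type":"array"},"claw":{"type":"number"},"newtons":{"type":"number"}},"required":["targets"]}

```bash
mkdir -p pics; ls; python3 - <<'E'
from station import sensors, cams
import cv2,numpy as np
for n in("scene","top"):
    im=cams.snapshot(n); cv2.imwrite(f"pics/{n}0.png",im[:,:,::-1])
    m=cams.camera_model(n); print(n,m["fx"],m["fy"],m["cx"],m["cy"],np.round(m["extrinsics"],3).tolist())
s=sensors.sense();print(s)
E
```

```text
pics
scene 385.6583445109477 385.6583445109477 276.8130543602367 208.66432593566034 [[0.691, -0.723, 0.02, -0.405], [-0.392, -0.398, -0.829, 0.288], [0.607, 0.565, -0.559, 0.646], [0.0, 0.0, 0.0, 1.0]]
top 469.096266944489 469.096266944489 276.62621376029483 204.38822342823147 [[-0.009, -1.0, 0.002, -0.009], [-0.976, 0.008, -0.22, 0.589], [0.22, -0.004, -0.976, 1.126], [0.0, 0.0, 0.0, 1.0]]
{'t': 0.1, 'q': array([ 9.80508629e-01,  5.28422253e-01,  1.43374127e+00, -5.97129745e-05,
        1.18141467e+00, -1.78510621e-01]), 'qd': array([ 6.24374394e-05, -1.15322386e-03, -2.63445762e-03,  5.62892229e-04,
        6.93077302e-04, -9.52930389e-05]), 'tau': array([-2.32600269e-04, -4.43302917e+01, -1.78586090e+01, -2.15401719e-04,
        3.93836468e-03, -2.18534063e-05]), 'tcp_pos': array([0.24978478, 0.57222408, 0.2304118 ]), 'tool_rot': array([ 2.04425790e-01,  9.78881561e-01, -9.30677589e-04, -3.46696417e-04]), 'force': array([-0.40699129,  0.37405803,  0.325465  ]), 'ft_torque': array([-0.03632172, -0.0084073 ,  0.03089989]), 'gripper_force': 0.0, 'finger_gap': 0.9979154261870786}
```

View pics/scene0.png

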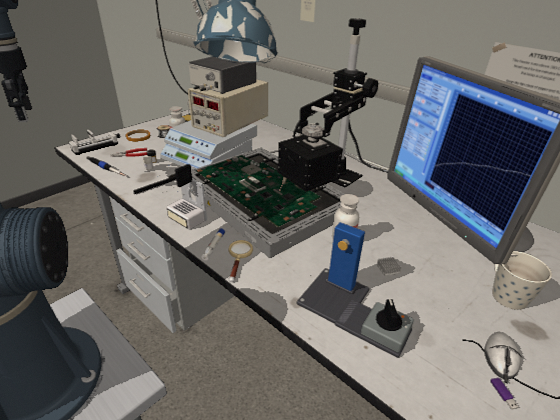

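View pics/top0.png

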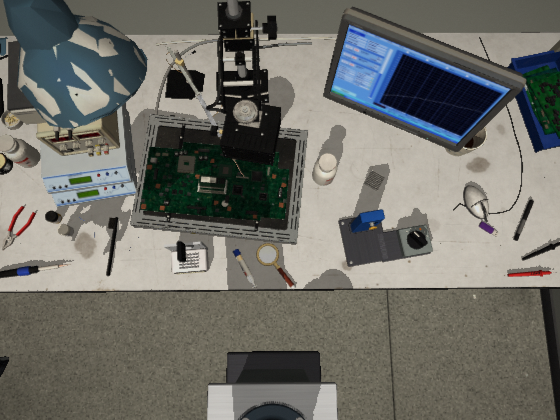

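The top view shows the work light at about (188,258), with its fin at (181,250). The stand's column is at (370,218) and the dial at (417,240). I'll crop these for detail.

```bash
python3 - <<'E'
import cv2,numpy as np
t=cv2.imread("pics/top0.png");s=cv2.imread("pics/scene0.png")
a=t[230:280,155:222];b=t[200:272,335:439];c=s[155:235,135:242];d=s[215:357,295:415]
def r(x,w=395,h=295):
    k=min(w/x.shape[1],h/x.shape[0]);y=cv2.resize(x,None,fx=k,fy=k,interpolation=cv2.INTER_CUBIC);print(k)
    o=np.zeros((h,w,3),np.uint8);o[:y.shape[0],:y.shape[1]]=y[:h,:w];return o
cv2.imwrite("pics/m1.png",np.vstack([np.hstack([r(a),r(b)]),np.hstack([r(c),r(d)])]))
E
```

```text
5.895522388059701
3.798076923076923
3.6875
2.0774647887323945
```

View pics/m1.png

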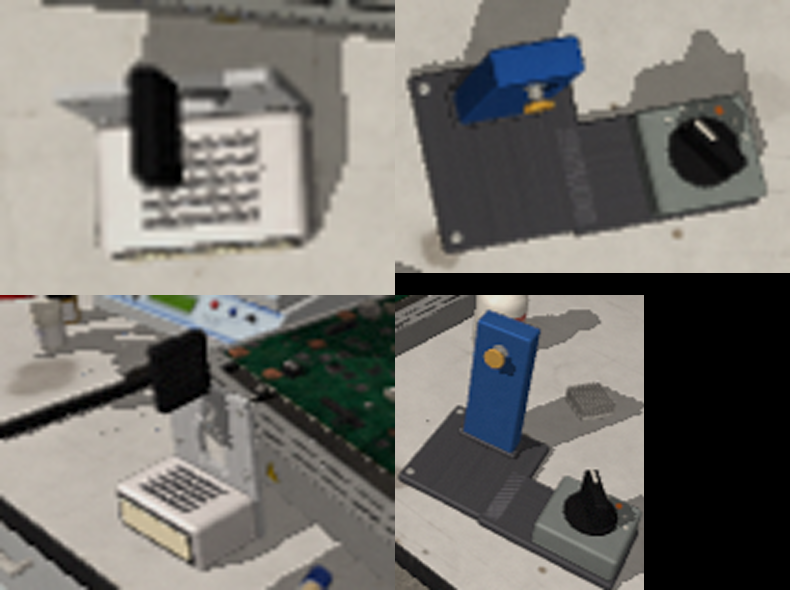

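The crops show the light's housing and fin, and the stand's base, stud and dial, all clearly. I'll fit planar poses to these points.

```bash
cat > h.py <<'E'
import numpy as np
from scipy.optimize import least_squares
from scipy.spatial.transform import Rotation as R
from station import sensors,cams,manip
M={n:cams.camera_model(n) for n in("top","scene")}
def proj(m,P):
    E=m["extrinsics"];c=(E[:3,:3]@np.atleast_2d(P).T).T+E[:3,3]
    return np.c_[m["fx"]*c[:,0]/c[:,2]+m["cx"],m["fy"]*c[:,1]/c[:,2]+m["cy"]]
def world(p,L):
    c,s=np.cos(p[2]),np.sin(p[2]);L=np.atleast_2d(L)/1000
    return np.c_[c*L[:,0]-s*L[:,1]+p[0],s*L[:,0]+c*L[:,1]+p[1],L[:,2]]
def fit(obs,p0):
    f=lambda p:np.concatenate([(proj(m,world(p,L))-uv).ravel() for m,L,uv in obs])
    r=least_squares(f,p0,loss="soft_l1");return r.x,f(r.x).reshape(-1,2)
E
python3 - <<'E'
from h import *
def cv(pts,ox,oy,k,mx,my): return [((u-mx)/k+ox,(v-my)/k+oy) for u,v in pts]
T,S=M["top"],M["scene"]
light=[(T,l,uv) for l,uv in zip([(-62,45,41),(-62,-45,41),(-6,45,41),(-6,-45,41),(-2,0,156)],cv([(108,245),(305,240),(100,118),(310,112),(146,68)],155,230,5.896,0,0))]
light+=[(S,l,uv) for l,uv in zip([(-62,45,41),(-62,-45,41),(-62,-45,0),(-46,0,156),(-2,0,156)],cv([(118,497),(190,540),(192,570),(153,347),(207,333)],135,155,3.6875,0,295))]
p,r=fit(light,[.45,.2,0]);print(p,np.round(r,1).tolist())
stand=[(T,l,uv) for l,uv in zip([(40,55,10),(-85,55,10),(24,-28,160),(0,-28,160),(-15,0,135),(-50,-125,70),(-86,-163,38)],cv([(412,77),(445,250),(578,38),(583,70),(538,108),(707,150),(760,197)],335,200,3.798,395,0))]
stand+=[(S,l,uv) for l,uv in zip([(-15,0,135),(0,28,10),(0,-28,10),(-85,55,10),(40,55,10),(24,-28,160)],cv([(494,358),(465,430),(515,453),(400,473),(460,408),(538,327)],295,215,2.0775,395,295))]
p2,r2=fit(stand,[.45,-.2,0]);print(p2,np.round(r2,1).tolist())
print("light grip",world(p,(-25,0,136)),"stud",world(p2,(-15,0,135)),"dial",world(p2,(-50,-125,64.5)))
for n,l in (("bottle",(325,185)),):
    pass
print(manip.grasp_offset, R.from_quat(sensors.sense()["tool_rot"]).as_matrix().round(3).tolist())
w=cams.camera_model("wrist");print(w["fx"],np.linalg.inv(w["extrinsics"]).round(3).tolist())
E
```

```text
[0.4858231  0.20613852 0.01493969] [[-1.6, 0.4], [0.9, 0.4], [0.3, -0.3], [0.2, -0.1], [1.4, -0.3], [-0.8, -5.7], [0.1, -3.6], [1.3, 1.3], [-0.8, 0.2], [-0.7, -1.9]]
[ 0.52830623 -0.23918715  0.14975235] [[-0.6, -0.9], [-0.3, 0.5], [0.4, -1.7], [1.2, -0.1], [0.4, -0.1], [2.6, -0.8], [2.7, 0.2], [-0.4, -0.3], [-1.4, 1.2], [-2.1, 1.4], [-1.7, -1.2], [-0.9, -3.3], [2.2, -0.3]]
light grip [[0.46082589 0.20576505 0.136     ]] stud [[ 0.51347411 -0.24142505  0.135     ]] dial [[ 0.49751498 -0.37024782  0.0645    ]]
0.0187 [[-0.916, 0.4, -0.001], [0.4, 0.916, -0.002], [0.0, -0.002, -1.0]]
359.59389219939186 [[0.401, 0.882, 0.247, 0.188], [0.916, -0.386, -0.11, 0.601], [-0.001, 0.27, -0.963, 0.372], [0.0, 0.0, 0.0, 1.0]]
```

The fit residuals are small: light at (0.486, 0.206) with yaw 0.015, stand at (0.528, -0.239) with yaw 0.15. Next I move above the light.

move_arm([
  {"dx":0.58,"dy":-1,"rz":0.082},
  {"dx":0.58,"dy":-1,"rz":0.082},
  {"dx":0.58,"dy":-1,"rz":0.082},
  {"dx":0.58,"dy":-1,"rz":0.082},
  {"dx":0.58,"dy":-1,"rz":0.082},
  {"dx":0.58,"dy":-1,"rz":0.082},
  {"dx":0.58,"dy":-1,"rz":0.082},
  {"dx":0.58,"dy":-1,"rz":0.082},
  {"dx":0.58,"dy":-1,"rz":0.082},
  {"dx":0.58,"dy":-1,"rz":0.082},
], claw=100)

```text
schema error: expected keys dx, dy, dz, rx, ry, rz
```

move_arm([
  {"dx":0.66,"dy":-0.98},
  {"dx":0.66,"dy":-0.98},
  {"dx":0.66,"dy":-0.98},
  {"dx":0.66,"dy":-0.98},
  {"dy":-0.76},
  {},
  {},
  {},
  {},
  {},
])

```text
schema error: expected keys dx, dy, dz, rx, ry, rz
```

```bash
python3 - <<'E'
from h import *
import cv2
s=sensors.sense();print(s["t"],s["tcp_pos"],s["tool_rot"])
m=cams.camera_model("wrist")
im=cams.snapshot("wrist")[:,:,::-1].copy()
p=[0.4858,0.2061,0.0149]
for L in [(-46,6,156),(-46,-6,156),(-2,6,156),(-2,-6,156),(-62,45,41),(-62,-45,41),(0,45,112),(0,-45,112)]:
    u=proj(m,world(p,L))[0];print(L,u.round());cv2.circle(im,tuple(int(x) for x in u),3,(0,0,255),1) if abs(u).max()<2000 else 0
cv2.imwrite("pics/w1.png",im)
E
```

```text
0.1 [0.24978478 0.57222408 0.2304118 ] [ 2.04425790e-01  9.78881561e-01 -9.30677589e-04 -3.46696417e-04]
(-46, 6, 156) [-12. 573.]
(-46, -6, 156) [-24. 577.]
(-2, 6, 156) [ 18. 604.]
(-2, -6, 156) [  7. 608.]
(-62, 45, 41) [ 85. 432.]
(-62, -45, 41) [ 21. 457.]
(0, 45, 112) [ 82. 537.]
(0, -45, 112) [  8. 563.]
```

View pics/w1.png

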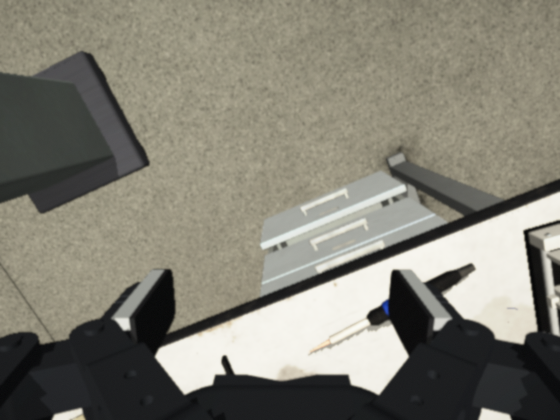

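The moves were refused because every row needs all six keys. The picture shows only the floor and the bench edge, with the arm still at its start. I'll resend the moves with full rows.

move_arm([
  {"dx":0.58,"dy":-1,"dz":0,"rx":0,"ry":0,"rz":0.082},
  {"dx":0.58,"dy":-1,"dz":0,"rx":0,"ry":0,"rz":0.082},
  {"dx":0.58,"dy":-1,"dz":0,"rx":0,"ry":0,"rz":0.082},
  {"dx":0.58,"dy":-1,"dz":0,"rx":0,"ry":0,"rz":0.082},
  {"dx":0.58,"dy":-1,"dz":0,"rx":0,"ry":0,"rz":0.082},
  {"dx":0.58,"dy":-1,"dz":0,"rx":0,"ry":0,"rz":0.082},
  {"dx":0.58,"dy":-1,"dz":0,"rx":0,"ry":0,"rz":0.082},
  {"dx":0.58,"dy":-1,"dz":0,"rx":0,"ry":0,"rz":0.082},
  {"dx":0.58,"dy":-1,"dz":0,"rx":0,"ry":0,"rz":0.082},
  {"dx":0.58,"dy":-1,"dz":0,"rx":0,"ry":0,"rz":0.082},
], claw=100)

```text
t: 1.4
tcp_pos: [0.3954, 0.3218, 0.2311]
tool_rot: [-0.01, 1.0, -0.0, -0.0]
force: [0.5, 0.9, 0.4]
finger_gap: 1.006
gripper_force: 0.0
```

move_arm([
  {"dx":0.66,"dy":-0.98,"dz":0,"rx":0,"ry":0,"rz":0},
  {"dx":0.66,"dy":-0.98,"dz":0,"rx":0,"ry":0,"rz":0},
  {"dx":0.66,"dy":-0.98,"dz":0,"rx":0,"ry":0,"rz":0},
  {"dx":0.66,"dy":-0.98,"dz":0,"rx":0,"ry":0,"rz":0},
  {"dx":0,"dy":-0.76,"dz":0,"rx":0,"ry":0,"rz":0},
  {"dx":0,"dy":0,"dz":0,"rx":0,"ry":0,"rz":0},
  {"dx":0,"dy":0,"dz":0,"rx":0,"ry":0,"rz":0},
  {"dx":0,"dy":0,"dz":0,"rx":0,"ry":0,"rz":0},
  {"dx":0,"dy":0,"dz":0,"rx":0,"ry":0,"rz":0},
  {"dx":0,"dy":0,"dz":0,"rx":0,"ry":0,"rz":0},
])

```text
t: 2.65
tcp_pos: [0.461, 0.2061, 0.2313]
tool_rot: [-0.009, 1.0, 0.0, 0.0]
force: [0.2, -0.9, 0.7]
finger_gap: 0.999
gripper_force: 0.0
```

```bash
python3 - <<'E'
from h import *
import cv2
s=sensors.sense();print(s["t"],s["tcp_pos"],s["tool_rot"],s["force"])
m=cams.camera_model("wrist")
im=cams.snapshot("wrist")[:,:,::-1].copy()
p=[0.4858,0.2061,0.0149]
for L in [(-46,6,156),(-46,-6,156),(-2,6,156),(-2,-6,156),(-62,45,41),(-62,-45,41),(0,45,112),(0,-45,112)]:
    u=proj(m,world(p,L))[0];print(L,u.round());cv2.circle(im,tuple(int(x) for x in u),3,(0,0,255),1) if abs(u).max()<2000 else 0
cv2.imwrite("pics/w2.png",im)
E
```

```text
2.65 [0.46096429 0.20612888 0.23132336] [-9.13037023e-03  9.99958317e-01  2.11360179e-05  5.08793671e-06] [ 0.19949721 -0.88478487  0.70220755]
(-46, 6, 156) [288. 190.]
(-46, -6, 156) [269. 190.]
(-2, 6, 156) [288. 256.]
(-2, -6, 156) [269. 256.]
(-62, 45, 41) [329. 146.]
(-62, -45, 41) [230. 146.]
(0, 45, 112) [338. 236.]
(0, -45, 112) [220. 236.]
```

View pics/w2.png

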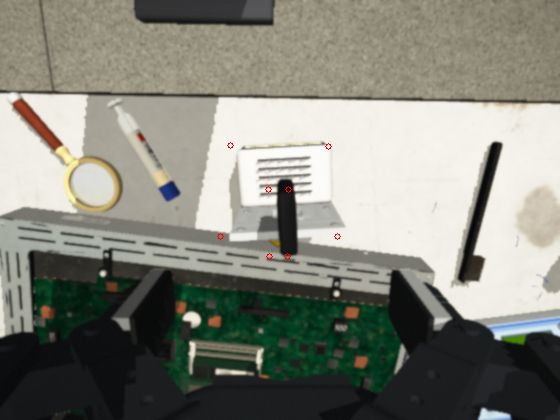

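The wrist view shows the fin top running from (286,181) to (289,254), about 5 mm off the prediction toward +y. The plate's top corners are at (231,240) and (345,228). I'll refit using these.

```bash
python3 - <<'E'
from h import *
m=cams.camera_model("wrist")
L=[(-46,0,156),(-2,0,156),(-62,45,41),(-62,-45,41),(0,45,112),(0,-45,112)]
U=[(286,181),(289,254),(331,144),(239,148),(345,229),(230,240)]
p,r=fit([(m,l,u) for l,u in zip(L,U)],[.486,.206,.015]);print(p,r.round(1).tolist(),world(p,(-25,0,136)))
E
```

```text
[0.48421014 0.21303181 0.08363003] [[-1.0, 6.4], [0.3, -0.1], [1.0, -2.9], [-5.6, -0.3], [1.9, 1.7], [-0.2, -1.9]] [[0.45929752 0.21094349 0.136     ]]
```

move_arm([
  {"dx":-0.04,"dy":0.19,"dz":0,"rx":0,"ry":0,"rz":0.08},
  {"dx":0,"dy":0,"dz":-0.6,"rx":0,"ry":0,"rz":0},
  {"dx":0,"dy":0,"dz":-0.6,"rx":0,"ry":0,"rz":0},
  {"dx":0,"dy":0,"dz":-0.6,"rx":0,"ry":0,"rz":0},
  {"dx":0,"dy":0,"dz":-0.6,"rx":0,"ry":0,"rz":0},
  {"dx":0,"dy":0,"dz":-0.6,"rx":0,"ry":0,"rz":0},
  {"dx":0,"dy":0,"dz":-0.5,"rx":0,"ry":0,"rz":0},
  {"dx":0,"dy":0,"dz":-0.5,"rx":0,"ry":0,"rz":0},
  {"dx":0,"dy":0,"dz":-0.5,"rx":0,"ry":0,"rz":0},
  {"dx":0,"dy":0,"dz":0,"rx":0,"ry":0,"rz":0},
])

```text
t: 3.95
tcp_pos: [0.4594, 0.2104, 0.1178]
tool_rot: [-0.03, 1.0, -0.0, -0.001]
force: [-0.4, 0.1, 0.5]
finger_gap: 0.996
gripper_force: 0.0
```

move_arm([
  {"dx":0,"dy":0,"dz":0,"rx":0,"ry":0,"rz":0},
  {"dx":0,"dy":0,"dz":0,"rx":0,"ry":0,"rz":0},
  {"dx":0,"dy":0,"dz":0,"rx":0,"ry":0,"rz":0},
  {"dx":0,"dy":0,"dz":0,"rx":0,"ry":0,"rz":0},
  {"dx":0,"dy":0,"dz":0,"rx":0,"ry":0,"rz":0},
  {"dx":0,"dy":0,"dz":0,"rx":0,"ry":0,"rz":0},
  {"dx":0,"dy":0,"dz":0,"rx":0,"ry":0,"rz":0},
  {"dx":0,"dy":0,"dz":0,"rx":0,"ry":0,"rz":0},
  {"dx":0,"dy":0,"dz":0,"rx":0,"ry":0,"rz":0},
  {"dx":0,"dy":0,"dz":0,"rx":0,"ry":0,"rz":0},
], claw=0, newtons=80)

```text
t: 5.2
tcp_pos: [0.4602, 0.2105, 0.119]
tool_rot: [-0.03, 1.0, -0.0, 0.0]
force: [0.2, -1.3, 5.3]
finger_gap: 0.131
gripper_force: 79.2
```

The fin is gripped: the gap is 11 mm and the force 79 N. Lifting 77 mm and carrying it gently towards the stand.

move_arm([
  {"dx":0,"dy":0,"dz":0.2,"rx":0,"ry":0,"rz":0},
  {"dx":0,"dy":0,"dz":0.4,"rx":0,"ry":0,"rz":0},
  {"dx":0,"dy":0,"dz":0.5,"rx":0,"ry":0,"rz":0},
  {"dx":0,"dy":0,"dz":0.5,"rx":0,"ry":0,"rz":0},
  {"dx":0,"dy":0,"dz":0.5,"rx":0,"ry":0,"rz":0},
  {"dx":0,"dy":0,"dz":0.5,"rx":0,"ry":0,"rz":0},
  {"dx":0,"dy":-0.1,"dz":0.3,"rx":0,"ry":0,"rz":0},
  {"dx":0,"dy":-0.3,"dz":0.2,"rx":0,"ry":0,"rz":0},
  {"dx":0,"dy":-0.5,"dz":0.1,"rx":0,"ry":0,"rz":0},
  {"dx":0,"dy":-0.7,"dz":0,"rx":0,"ry":0,"rz":0},
])

```text
t: 6.45
tcp_pos: [0.46, 0.1694, 0.1987]
tool_rot: [-0.03, 1.0, -0.0, -0.0]
force: [-0.2, -0.2, -2.8]
finger_gap: 0.128
gripper_force: 78.2
```

move_arm([
  {"dx":0,"dy":-0.8,"dz":0,"rx":0,"ry":0,"rz":0.017},
  {"dx":0,"dy":-0.8,"dz":0,"rx":0,"ry":0,"rz":0.017},
  {"dx":0,"dy":-0.8,"dz":0,"rx":0,"ry":0,"rz":0.017},
  {"dx":0,"dy":-0.8,"dz":0,"rx":0,"ry":0,"rz":0.017},
  {"dx":0,"dy":-0.8,"dz":0,"rx":0,"ry":0,"rz":0.017},
  {"dx":0,"dy":-0.8,"dz":0,"rx":0,"ry":0,"rz":0.017},
  {"dx":0,"dy":-0.8,"dz":0,"rx":0,"ry":0,"rz":0.017},
  {"dx":0,"dy":-0.8,"dz":0,"rx":0,"ry":0,"rz":0.017},
  {"dx":0,"dy":-0.8,"dz":0,"rx":0,"ry":0,"rz":0.017},
  {"dx":0,"dy":-0.8,"dz":0,"rx":0,"ry":0,"rz":0.017},
])

```text
t: 7.7
tcp_pos: [0.4594, -0.0311, 0.1984]
tool_rot: [-0.074, 0.997, 0.0, -0.001]
force: [0.0, 0.5, -3.9]
finger_gap: 0.133
gripper_force: 78.2
```

move_arm([
  {"dx":0,"dy":-0.8,"dz":0,"rx":0,"ry":0,"rz":0},
  {"dx":0,"dy":-0.8,"dz":0,"rx":0,"ry":0,"rz":0},
  {"dx":0,"dy":-0.8,"dz":0,"rx":0,"ry":0,"rz":0},
  {"dx":0,"dy":-0.8,"dz":0,"rx":0,"ry":0,"rz":0},
  {"dx":0,"dy":-0.8,"dz":0,"rx":0,"ry":0,"rz":0},
  {"dx":0,"dy":-0.7,"dz":0,"rx":0,"ry":0,"rz":0},
  {"dx":0,"dy":-0.6,"dz":0,"rx":0,"ry":0,"rz":0},
  {"dx":0,"dy":-0.4,"dz":0,"rx":0,"ry":0,"rz":0},
  {"dx":0,"dy":-0.2,"dz":0,"rx":0,"ry":0,"rz":0},
  {"dx":0,"dy":-0.1,"dz":0,"rx":0,"ry":0,"rz":0},
])

```text
t: 8.95
tcp_pos: [0.46, -0.1794, 0.1988]
tool_rot: [-0.074, 0.997, 0.0, -0.0]
force: [-0.3, 0.3, -3.2]
finger_gap: 0.129
gripper_force: 78.3
```

```bash
python3 - <<'E'
from h import *
import cv2
s=sensors.sense();print(s["t"],s["tcp_pos"],R.from_quat(s["tool_rot"]).as_matrix().round(3).tolist())
for n in ("wrist","top","scene"):
    cv2.imwrite(f"pics/p_{n}.png",cams.snapshot(n)[:,:,::-1])
w,t,s=[cv2.imread(f"pics/p_{n}.png") for n in("wrist","top","scene")]
def cr(x,u,v,w,h,k): return cv2.resize(x[v:v+h,u:u+w],None,fx=k,fy=k,interpolation=cv2.INTER_CUBIC)
o=np.vstack([cr(w,120,100,400,150,2),np.hstack([cr(t,330,195,100,75,4),cr(s,250,200,100,75,4)])])
cv2.imwrite("pics/m2.png",o);print(o.shape)
E
```

```text
8.95 [ 0.46002318 -0.17941373  0.19875255] [[-0.989, -0.148, -0.0], [-0.148, 0.989, 0.0], [0.0, 0.0, -1.0]]
(600, 800, 3)
```

View pics/m2.png

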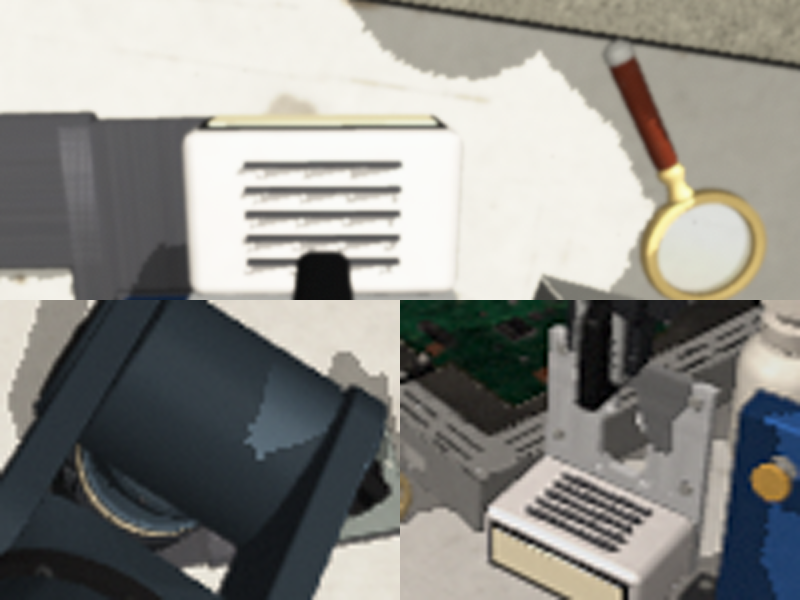

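The wrist view shows the light square in the grip (housing front corners near (213,165) and (350,165)), and the scene crop shows the keyhole level with the stud. I'll look at the lower part of the same wrist picture for the stand.

```bash
python3 - <<'E'
from h import *
import cv2
m=cams.camera_model("wrist");im=cv2.imread("pics/p_wrist.png")
p=[0.52831,-0.23919,0.14975]
im=cv2.resize(im[150:420,60:400],None,fx=2.2,fy=2.2,interpolation=cv2.INTER_CUBIC)
for L in [(-15,0,135),(-15,0,145),(-11,0,145),(0,28,160),(0,-28,160),(24,28,160),(24,-28,160),(40,55,10),(-50,-125,75.5)]:
    u=proj(m,world(p,L))[0];print(L,u.round(1))
    q=(u-[60,150])*2.2;cv2.circle(im,(int(q[0]),int(q[1])),4,(0,0,255),1)
# light x in grip, assuming light axes = tool axes
h=.0798;s=sensors.sense();t=s["tcp_pos"]
for x0 in(-22,-24,-26):
    lp=[t[0]-x0/1000*.989,t[1]-x0/1000*.148,.1485]
    print(x0,proj(m,world(lp,[(-46,0,156),(-62,45,41),(-62,-45,41),(-62,0,41)])+[0,0,h]).round(1).tolist())
cv2.imwrite("pics/m3.png",im)
E
```

```text
(-15, 0, 135) [169.8 293.5]
(-15, 0, 145) [164.9 301.6]
(-11, 0, 145) [165.4 307.5]
(0, 28, 160) [207.6 338. ]
(0, -28, 160) [110.7 338.2]
(24, 28, 160) [209.9 372.9]
(24, -28, 160) [115.9 373.1]
(40, 55, 10) [265.8 282.1]
(-50, -125, 75.5) [ 25.9 214.8]
-22 [[277.9, 255.9], [353.3, 158.2], [205.5, 158.3], [279.4, 158.2]]
-24 [[277.9, 261.8], [353.1, 161.5], [205.6, 161.6], [279.4, 161.5]]
-26 [[277.9, 267.6], [352.9, 164.7], [205.8, 164.9], [279.4, 164.8]]
```

View pics/m3.png

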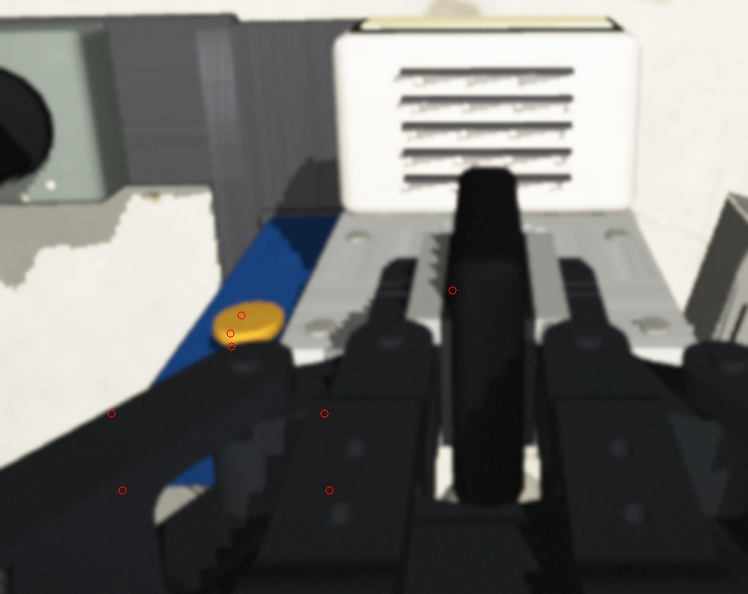

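The stud head is visible. In the crop its front face is centred near (249,317), against a predicted (241,315). The plate's top edge runs from (283,347) to (695,347), and the fin is centred at 487. Next I compute the stud's offset relative to the light within this same picture.

```bash
python3 - <<'E'
from h import *
m=cams.camera_model("wrist");t=sensors.sense()["tcp_pos"]
c,s=np.cos(.1495),np.sin(.1495);h=.0798
f=lambda u,v:(u/2.2+60,v/2.2+150)
# light: fit lateral/forward in stand-parallel axes, heights known
def fl(L,U,dz,p0):
    g=lambda q:(proj(m,world([q[0],q[1],.1495],L)+[0,0,dz])-U).ravel()
    r=least_squares(g,p0,loss="soft_l1");return r.x,g(r.x)
pl,r=fl([(-62,0,41),(-46,0,156),(0,45,112),(0,-45,112),(-46,6,156),(-46,-6,156)],np.array([f(485.5,32),f(488,262),f(695,347),f(283,347),f(520,262),f(456,262)]),h,[.48,-.17]);print("light",pl,r.round(1))
a=np.linspace(0,2*np.pi,72)
circ=np.c_[np.full(72,-15.),10*np.cos(a),135+10*np.sin(a)]
U0=proj(m,world([.5283,-.2392,.1495],circ));print("circle pred u,v range crop",(U0.min(0)-[60,150])*2.2,(U0.max(0)-[60,150])*2.2)
circ[:,0]=-11;U1=proj(m,world([.5283,-.2392,.1495],circ));print("back",(U1.min(0)-[60,150])*2.2,(U1.max(0)-[60,150])*2.2)
ps,r=fl([(-15,0,135)],np.array([f(249,317)]),0,[.528,-.239]);print("stand",ps)
for n,q in(("light",pl-t[:2]),("stand-light",ps-pl)): print(n,"fwd",q@[c,s]*1000,"lat",q@[-s,c]*1000)
E
```

```text
light [ 0.48588315 -0.17399187] [ 0.6  0.7 -0.2 -0.6  1.7 11.4 -3.1 11.7  4.2 -0.6 -4.6 -0.5]
circle pred u,v range crop [204.76289943 299.50914607] [277.29044701 333.47530603]
back [206.13775995 311.54201405] [278.29353631 346.3967036 ]
stand [ 0.52837374 -0.23702754]
light fwd 26.300070402986357 lat 1.1880325981220352
stand-light fwd 32.62786673137111 lat -68.66125925311486
```

move_arm([
  {"dx":0.03,"dy":-0.2,"dz":-0.1,"rx":0,"ry":0,"rz":0},
  {"dx":0.06,"dy":-0.4,"dz":0,"rx":0,"ry":0,"rz":0},
  {"dx":0.08,"dy":-0.52,"dz":0,"rx":0,"ry":0,"rz":0},
  {"dx":0.08,"dy":-0.5,"dz":0,"rx":0,"ry":0,"rz":0},
  {"dx":0.08,"dy":-0.5,"dz":0,"rx":0,"ry":0,"rz":0},
  {"dx":0.05,"dy":-0.35,"dz":0,"rx":0,"ry":0,"rz":0},
  {"dx":0.03,"dy":-0.25,"dz":0,"rx":0,"ry":0,"rz":0},
  {"dx":0,"dy":0,"dz":0,"rx":0,"ry":0,"rz":0},
  {"dx":0,"dy":0,"dz":0,"rx":0,"ry":0,"rz":0},
  {"dx":0,"dy":0,"dz":0,"rx":0,"ry":0,"rz":0},
])

```text
t: 10.35
tcp_pos: [0.4702, -0.247, 0.1963]
tool_rot: [-0.074, 0.997, 0.0, -0.0]
force: [0.4, 0.4, -3.3]
finger_gap: 0.13
gripper_force: 78.3
```

move_arm([
  {"dx":0.1,"dy":0.015,"dz":0,"rx":0,"ry":0,"rz":0},
  {"dx":0.1,"dy":0.015,"dz":0,"rx":0,"ry":0,"rz":0},
  {"dx":0.1,"dy":0.015,"dz":0,"rx":0,"ry":0,"rz":0},
  {"dx":0.1,"dy":0.015,"dz":0,"rx":0,"ry":0,"rz":0},
  {"dx":0.1,"dy":0.015,"dz":0,"rx":0,"ry":0,"rz":0},
  {"dx":0,"dy":0,"dz":0,"rx":0,"ry":0,"rz":0},
  {"dx":0,"dy":0,"dz":0,"rx":0,"ry":0,"rz":0},
  {"dx":0,"dy":0,"dz":0,"rx":0,"ry":0,"rz":0},
  {"dx":0,"dy":0,"dz":0,"rx":0,"ry":0,"rz":0},
  {"dx":0,"dy":0,"dz":0,"rx":0,"ry":0,"rz":0},
])

```text
t: 11.6
tcp_pos: [0.4828, -0.2457, 0.1963]
tool_rot: [-0.074, 0.997, -0.0, -0.0]
force: [0.3, 0.9, -2.9]
finger_gap: 0.129
gripper_force: 78.3
```

```bash
python3 - <<'E'
from h import *
import cv2
s=sensors.sense();print(s["t"],s["tcp_pos"],s["force"])
w=cams.snapshot("wrist")[:,:,::-1];c=cams.snapshot("scene")[:,:,::-1]
cr=lambda x,u,v,w,h,k:cv2.resize(np.ascontiguousarray(x[v:v+h,u:u+w]),None,fx=k,fy=k,interpolation=cv2.INTER_CUBIC)
o=np.hstack([cr(w,150,150,200,300-30,2),cr(c,300,205,80,108,5)]);cv2.imwrite("pics/m4.png",o);print(o.shape)
E
```

```text
11.6 [ 0.48283328 -0.24565931  0.19633294] [ 0.31144917  0.86136906 -2.89884826]
(540, 800, 3)
```

View pics/m4.png

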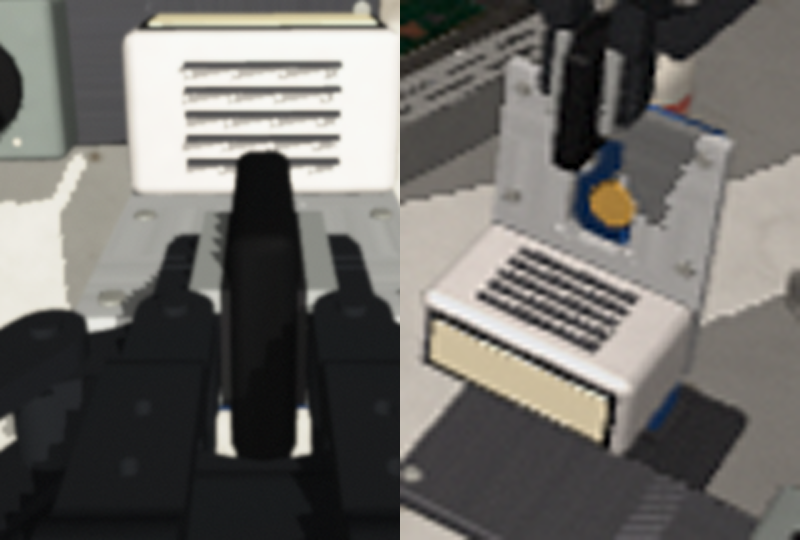

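In the scene crop the stud head is visible through the keyhole at (613,203). The keyhole's left edge is near 573 and its lower edge near 243. I'll compare this with where the head should appear for a centred fit.

```bash
python3 - <<'E'
from h import *
m=M["scene"];t=sensors.sense()["tcp_pos"];c,s=np.cos(.1495),np.sin(.1495)
lp=[t[0]+.0263*c,t[1]+.0263*s,.1495]
k=lambda P:(proj(m,P)-[300,205])*5+[400,0]
h=[0,0,.0773]
print("keyhole front face: c,left,right,bottom",k(world(lp,[(-6,0,58),(-6,13.5,58),(-6,-13.5,58),(-6,0,44.5)])+h).round(0).tolist())
print("housing front top corners",k(world(lp,[(-62,45,41),(-62,-45,41),(0,45,112),(0,-45,112)])+h).round(0).tolist(), "obs (425,297),(608,392),(512,60),(730,140)")
for l in(-2,0,2):
  for g in (3,5,7):print(l,g,k(world(lp,[(g,l,58)])+h).round(0).tolist())
E
```

```text
keyhole front face: c,left,right,bottom [[598.0, 213.0], [567.0, 200.0], [630.0, 227.0], [594.0, 240.0]]
housing front top corners [[418.0, 279.0], [632.0, 379.0], [515.0, 50.0], [735.0, 136.0]] obs (425,297),(608,392),(512,60),(730,140)
-2 3 [[613.0, 203.0]]
-2 5 [[616.0, 201.0]]
-2 7 [[618.0, 198.0]]
0 3 [[609.0, 201.0]]
0 5 [[611.0, 199.0]]
0 7 [[613.0, 196.0]]
2 3 [[604.0, 199.0]]
2 5 [[606.0, 197.0]]
2 7 [[609.0, 194.0]]
```

The head reads within about 1.5 mm of centre. I shift 1 mm towards -y and advance 16 mm.

move_arm([
  {"dx":0,"dy":-0.04,"dz":0,"rx":0,"ry":0,"rz":0},
  {"dx":0.08,"dy":0.012,"dz":0,"rx":0,"ry":0,"rz":0},
  {"dx":0.08,"dy":0.012,"dz":0,"rx":0,"ry":0,"rz":0},
  {"dx":0.08,"dy":0.012,"dz":0,"rx":0,"ry":0,"rz":0},
  {"dx":0.08,"dy":0.012,"dz":0,"rx":0,"ry":0,"rz":0},
  {"dx":0.08,"dy":0.012,"dz":0,"rx":0,"ry":0,"rz":0},
  {"dx":0,"dy":0,"dz":0,"rx":0,"ry":0,"rz":0},
  {"dx":0,"dy":0,"dz":0,"rx":0,"ry":0,"rz":0},
  {"dx":0,"dy":0,"dz":0,"rx":0,"ry":0,"rz":0},
  {"dx":0,"dy":0,"dz":0,"rx":0,"ry":0,"rz":0},
])

```text
t: 12.95
tcp_pos: [0.4928, -0.2451, 0.1963]
tool_rot: [-0.074, 0.997, 0.0, -0.0]
force: [0.3, 0.2, -3.0]
finger_gap: 0.13
gripper_force: 78.3
```

move_arm([
  {"dx":0.08,"dy":0.012,"dz":0,"rx":0,"ry":0,"rz":0},
  {"dx":0.08,"dy":0.012,"dz":0,"rx":0,"ry":0,"rz":0},
  {"dx":0.08,"dy":0.012,"dz":0,"rx":0,"ry":0,"rz":0},
  {"dx":0,"dy":0,"dz":0,"rx":0,"ry":0,"rz":0},
  {"dx":0,"dy":0,"dz":0,"rx":0,"ry":0,"rz":0},
  {"dx":0,"dy":0,"dz":0,"rx":0,"ry":0,"rz":0},
  {"dx":0,"dy":0,"dz":0,"rx":0,"ry":0,"rz":0},
  {"dx":0,"dy":0,"dz":0,"rx":0,"ry":0,"rz":0},
  {"dx":0,"dy":0,"dz":0,"rx":0,"ry":0,"rz":0},
  {"dx":0,"dy":0,"dz":0,"rx":0,"ry":0,"rz":0},
])

```text
t: 14.2
tcp_pos: [0.4989, -0.2442, 0.1963]
tool_rot: [-0.074, 0.997, -0.0, -0.0]
force: [-0.1, -0.4, -3.3]
finger_gap: 0.131
gripper_force: 78.3
```

No contact yet. I'll touch the column gently to find the gap.

move_arm([
  {"dx":0.04,"dy":0.006,"dz":0,"rx":0,"ry":0,"rz":0},
  {"dx":0,"dy":0,"dz":0,"rx":0,"ry":0,"rz":0},
  {"dx":0.04,"dy":0.006,"dz":0,"rx":0,"ry":0,"rz":0},
  {"dx":0,"dy":0,"dz":0,"rx":0,"ry":0,"rz":0},
  {"dx":0.04,"dy":0.006,"dz":0,"rx":0,"ry":0,"rz":0},
  {"dx":0,"dy":0,"dz":0,"rx":0,"ry":0,"rz":0},
  {"dx":0,"dy":0,"dz":0,"rx":0,"ry":0,"rz":0},
  {"dx":0,"dy":0,"dz":0,"rx":0,"ry":0,"rz":0},
  {"dx":0,"dy":0,"dz":0,"rx":0,"ry":0,"rz":0},
  {"dx":0,"dy":0,"dz":0,"rx":0,"ry":0,"rz":0},
])

```text
t: 15.45
tcp_pos: [0.5017, -0.2437, 0.1963]
tool_rot: [-0.074, 0.997, 0.0, -0.0]
force: [-0.7, -0.7, -3.2]
finger_gap: 0.13
gripper_force: 78.3
```

move_arm([
  {"dx":0.04,"dy":0.006,"dz":0,"rx":0,"ry":0,"rz":0},
  {"dx":0,"dy":0,"dz":0,"rx":0,"ry":0,"rz":0},
  {"dx":0.04,"dy":0.006,"dz":0,"rx":0,"ry":0,"rz":0},
  {"dx":0,"dy":0,"dz":0,"rx":0,"ry":0,"rz":0},
  {"dx":0,"dy":0,"dz":0,"rx":0,"ry":0,"rz":0},
  {"dx":0,"dy":0,"dz":0,"rx":0,"ry":0,"rz":0},
  {"dx":0,"dy":0,"dz":0,"rx":0,"ry":0,"rz":0},
  {"dx":0,"dy":0,"dz":0,"rx":0,"ry":0,"rz":0},
  {"dx":0,"dy":0,"dz":0,"rx":0,"ry":0,"rz":0},
  {"dx":0,"dy":0,"dz":0,"rx":0,"ry":0,"rz":0},
])

```text
t: 16.7
tcp_pos: [0.5022, -0.2437, 0.1962]
tool_rot: [-0.075, 0.997, 0.0, -0.002]
force: [-6.2, -2.3, 0.2]
finger_gap: 0.135
gripper_force: 78.7
```

The plate contacts the column at about x = 0.502. I back off 4 mm and lower 30 mm.

move_arm([
  {"dx":-0.08,"dy":-0.012,"dz":0,"rx":0,"ry":0,"rz":0},
  {"dx":-0.08,"dy":-0.012,"dz":0,"rx":0,"ry":0,"rz":0},
  {"dx":0,"dy":0,"dz":0,"rx":0,"ry":0,"rz":0},
  {"dx":0,"dy":0,"dz":-0.1,"rx":0,"ry":0,"rz":0},
  {"dx":0,"dy":0,"dz":-0.1,"rx":0,"ry":0,"rz":0},
  {"dx":0,"dy":0,"dz":-0.1,"rx":0,"ry":0,"rz":0},
  {"dx":0,"dy":0,"dz":-0.1,"rx":0,"ry":0,"rz":0},
  {"dx":0,"dy":0,"dz":0,"rx":0,"ry":0,"rz":0},
  {"dx":0,"dy":0,"dz":0,"rx":0,"ry":0,"rz":0},
  {"dx":0,"dy":0,"dz":0,"rx":0,"ry":0,"rz":0},
])

```text
t: 17.95
tcp_pos: [0.5, -0.2442, 0.1864]
tool_rot: [-0.074, 0.997, -0.0, 0.0]
force: [0.9, -0.3, -3.1]
finger_gap: 0.13
gripper_force: 78.3
```

move_arm([
  {"dx":0,"dy":0,"dz":-0.1,"rx":0,"ry":0,"rz":0},
  {"dx":0,"dy":0,"dz":-0.1,"rx":0,"ry":0,"rz":0},
  {"dx":0,"dy":0,"dz":-0.1,"rx":0,"ry":0,"rz":0},
  {"dx":0,"dy":0,"dz":-0.1,"rx":0,"ry":0,"rz":0},
  {"dx":0,"dy":0,"dz":0,"rx":0,"ry":0,"rz":0},
  {"dx":0,"dy":0,"dz":0,"rx":0,"ry":0,"rz":0},
  {"dx":0,"dy":0,"dz":0,"rx":0,"ry":0,"rz":0},
  {"dx":0,"dy":0,"dz":0,"rx":0,"ry":0,"rz":0},
  {"dx":0,"dy":0,"dz":0,"rx":0,"ry":0,"rz":0},
  {"dx":0,"dy":0,"dz":0,"rx":0,"ry":0,"rz":0},
])

```text
t: 19.2
tcp_pos: [0.4999, -0.2441, 0.1764]
tool_rot: [-0.074, 0.997, -0.0, 0.0]
force: [-0.7, -0.7, -3.2]
finger_gap: 0.129
gripper_force: 78.3
```

Free so far, 20 mm down. Continuing.

move_arm([
  {"dx":0,"dy":0,"dz":-0.1,"rx":0,"ry":0,"rz":0},
  {"dx":0,"dy":0,"dz":-0.1,"rx":0,"ry":0,"rz":0},
  {"dx":0,"dy":0,"dz":-0.1,"rx":0,"ry":0,"rz":0},
  {"dx":0,"dy":0,"dz":-0.1,"rx":0,"ry":0,"rz":0},
  {"dx":0,"dy":0,"dz":-0.06,"rx":0,"ry":0,"rz":0},
  {"dx":0,"dy":0,"dz":0,"rx":0,"ry":0,"rz":0},
  {"dx":0,"dy":0,"dz":0,"rx":0,"ry":0,"rz":0},
  {"dx":0,"dy":0,"dz":0,"rx":0,"ry":0,"rz":0},
  {"dx":0,"dy":0,"dz":0,"rx":0,"ry":0,"rz":0},
  {"dx":0,"dy":0,"dz":0,"rx":0,"ry":0,"rz":0},
])

```text
t: 20.45
tcp_pos: [0.4999, -0.2441, 0.1649]
tool_rot: [-0.074, 0.997, -0.0, 0.0]
force: [0.0, -0.4, -3.0]
finger_gap: 0.128
gripper_force: 78.3
```

move_arm([
  {"dx":0,"dy":0,"dz":-0.04,"rx":0,"ry":0,"rz":0},
  {"dx":0,"dy":0,"dz":0,"rx":0,"ry":0,"rz":0},
  {"dx":0,"dy":0,"dz":-0.04,"rx":0,"ry":0,"rz":0},
  {"dx":0,"dy":0,"dz":0,"rx":0,"ry":0,"rz":0},
  {"dx":0,"dy":0,"dz":0,"rx":0,"ry":0,"rz":0},
  {"dx":0,"dy":0,"dz":0,"rx":0,"ry":0,"rz":0},
  {"dx":0,"dy":0,"dz":0,"rx":0,"ry":0,"rz":0},
  {"dx":0,"dy":0,"dz":0,"rx":0,"ry":0,"rz":0},
  {"dx":0,"dy":0,"dz":0,"rx":0,"ry":0,"rz":0},
  {"dx":0,"dy":0,"dz":0,"rx":0,"ry":0,"rz":0},
])

```text
t: 21.7
tcp_pos: [0.4999, -0.2441, 0.1628]
tool_rot: [-0.074, 0.997, 0.0, -0.0]
force: [-0.1, 0.5, -3.7]
finger_gap: 0.129
gripper_force: 78.3
```

move_arm([
  {"dx":0,"dy":0,"dz":-0.04,"rx":0,"ry":0,"rz":0},
  {"dx":0,"dy":0,"dz":0,"rx":0,"ry":0,"rz":0},
  {"dx":0,"dy":0,"dz":-0.04,"rx":0,"ry":0,"rz":0},
  {"dx":0,"dy":0,"dz":0,"rx":0,"ry":0,"rz":0},
  {"dx":0,"dy":0,"dz":0,"rx":0,"ry":0,"rz":0},
  {"dx":0,"dy":0,"dz":0,"rx":0,"ry":0,"rz":0},
  {"dx":0,"dy":0,"dz":0,"rx":0,"ry":0,"rz":0},
  {"dx":0,"dy":0,"dz":0,"rx":0,"ry":0,"rz":0},
  {"dx":0,"dy":0,"dz":0,"rx":0,"ry":0,"rz":0},
  {"dx":0,"dy":0,"dz":0,"rx":0,"ry":0,"rz":0},
])

```text
t: 22.95
tcp_pos: [0.5, -0.2442, 0.1616]
tool_rot: [-0.074, 0.997, -0.0, 0.0]
force: [-3.1, 0.2, 5.7]
finger_gap: 0.13
gripper_force: 79.5
```

The light is seated on the stud (weight off the wrist, +9 N). Releasing and rising.

move_arm([
  {"dx":0,"dy":0,"dz":0.02,"rx":0,"ry":0,"rz":0},
  {"dx":0,"dy":0,"dz":0,"rx":0,"ry":0,"rz":0},
  {"dx":0,"dy":0,"dz":0,"rx":0,"ry":0,"rz":0},
  {"dx":0,"dy":0,"dz":0,"rx":0,"ry":0,"rz":0},
  {"dx":0,"dy":0,"dz":0,"rx":0,"ry":0,"rz":0},
  {"dx":0,"dy":0,"dz":0,"rx":0,"ry":0,"rz":0},
  {"dx":0,"dy":0,"dz":0.2,"rx":0,"ry":0,"rz":0},
  {"dx":0,"dy":0,"dz":0.4,"rx":0,"ry":0,"rz":0},
  {"dx":0,"dy":0,"dz":0.6,"rx":0,"ry":0,"rz":0},
  {"dx":0,"dy":0,"dz":0.8,"rx":0,"ry":0,"rz":0},
], claw=50)

```text
t: 24.2
tcp_pos: [0.4999, -0.2441, 0.2125]
tool_rot: [-0.074, 0.997, -0.0, 0.0]
force: [-1.2, -0.1, -0.4]
finger_gap: 0.499
gripper_force: 0.0
```

```bash
python3 - <<'E'
from h import *
p=[.5284,-.2375,.1495]
s=sensors.sense();d=world(p,(-50,-125,64.5))[0];print(d,d-s["tcp_pos"],s["q"])
E
```

```text
[ 0.49757568 -0.3685529   0.0645    ] [-0.00230278 -0.12448004 -0.14804671] [-6.55099361e-01  4.58605222e-01  1.62708378e+00 -6.69474374e-06
  1.05569252e+00 -2.37433466e+00]
```

move_arm([
  {"dx":0,"dy":0,"dz":1,"rx":0,"ry":0,"rz":0},
  {"dx":0,"dy":-0.4,"dz":0.2,"rx":0,"ry":0,"rz":-0.34},
  {"dx":0,"dy":-0.6,"dz":0,"rx":0,"ry":0,"rz":-0.34},
  {"dx":0,"dy":-0.6,"dz":0,"rx":0,"ry":0,"rz":-0.34},
  {"dx":0,"dy":-0.6,"dz":0,"rx":0,"ry":0,"rz":-0.34},
  {"dx":0,"dy":-0.6,"dz":0,"rx":0,"ry":0,"rz":-0.34},
  {"dx":0,"dy":-0.6,"dz":0,"rx":0,"ry":0,"rz":-0.34},
  {"dx":0,"dy":-0.6,"dz":0,"rx":0,"ry":0,"rz":-0.34},
  {"dx":0,"dy":-0.6,"dz":0,"rx":0,"ry":0,"rz":-0.34},
  {"dx":-0.1,"dy":-0.4,"dz":0,"rx":0,"ry":0,"rz":-0.34},
])

```text
t: 25.45
tcp_pos: [0.4976, -0.37, 0.2426]
tool_rot: [0.667, 0.745, -0.0, 0.001]
force: [-0.4, 0.2, 0.1]
finger_gap: 0.497
gripper_force: 0.0
```

move_arm([
  {"dx":0,"dy":0,"dz":-0.4,"rx":0,"ry":0,"rz":-0.34},
  {"dx":0,"dy":0,"dz":-0.5,"rx":0,"ry":0,"rz":-0.34},
  {"dx":0,"dy":0,"dz":-0.5,"rx":0,"ry":0,"rz":-0.34},
  {"dx":0,"dy":0,"dz":-0.5,"rx":0,"ry":0,"rz":-0.34},
  {"dx":0,"dy":0,"dz":-0.5,"rx":0,"ry":0,"rz":-0.34},
  {"dx":0,"dy":0,"dz":-0.4,"rx":0,"ry":0,"rz":-0.09},
  {"dx":0,"dy":0,"dz":-0.4,"rx":0,"ry":0,"rz":0},
  {"dx":0,"dy":0,"dz":0,"rx":0,"ry":0,"rz":0},
  {"dx":0,"dy":0,"dz":0,"rx":0,"ry":0,"rz":0},
  {"dx":0,"dy":0,"dz":0,"rx":0,"ry":0,"rz":0},
])

```text
t: 26.7
tcp_pos: [0.4976, -0.3693, 0.1619]
tool_rot: [0.93, 0.367, 0.0, 0.001]
force: [-0.4, -0.4, 0.2]
finger_gap: 0.502
gripper_force: 0.0
```

```bash
python3 - <<'E'
from h import *
import cv2
s=sensors.sense();print(s["t"],s["tcp_pos"],R.from_quat(s["tool_rot"]).as_matrix().round(3).tolist())
m=cams.camera_model("wrist")
w=cams.snapshot("wrist")[:,:,::-1].copy();c=cams.snapshot("scene")[:,:,::-1]
p=[.5284,-.2375,.1495];a=.6
for r in(22,-22):
  for q in (6.5,-6.5):
    L=(-50+r*np.cos(a)-q*np.sin(a),-125+r*np.sin(a)+q*np.cos(a),75.5);u=proj(m,world(p,L))[0];print(L,u.round(1));cv2.circle(w,(int(u[0]),int(u[1])),3,(0,0,255),1)
cr=lambda x,u,v,w,h,k:cv2.resize(np.ascontiguousarray(x[v:v+h,u:u+w]),None,fx=k,fy=k,interpolation=cv2.INTER_CUBIC)
o=np.hstack([w[:,100:500],cr(c,290,205,125,131,3.2)[:420]]);cv2.imwrite("pics/m5.png",o);print(o.shape)
E
```

```text
26.7 [ 0.49763475 -0.36934138  0.16192124] [[0.731, 0.682, 0.001], [0.682, -0.731, -0.001], [-0.0, 0.001, -1.0]]
(np.float64(-35.51279254905481), np.float64(-107.21318408839632), 75.5) [271.  187.6]
(np.float64(-28.17244039491935), np.float64(-117.94254708222213), 75.5) [291.1 187.6]
(np.float64(-71.82755960508067), np.float64(-132.05745291777788), 75.5) [271.4 251.2]
(np.float64(-64.48720745094519), np.float64(-142.7868159116037), 75.5) [290.6 251.2]Traceback (most recent call last):
  File "<stdin>", line 11, in <module>
    return _nx.concatenate(arrs, 1, dtype=dtype, casting=casting)
           ~~~~~~~~~~~~~~~^^^^^^^^^^^^^^^^^^^^^^^^^^^^^^^^^^^^^^^
ValueError: all the input array dimensions except for the concatenation axis must match exactly, but along dimension 0, the array at index 0 has size 420 and the array at index 1 has size 419
```

```bash
python3 - <<'E'
from h import *
import cv2
w=cams.snapshot("wrist")[:,:,::-1].copy();c=cams.snapshot("scene")[:,:,::-1]
for u in((271,188),(291,188),(271,251),(291,251)):cv2.circle(w,u,3,(0,0,255),1)
o=np.hstack([w[:,100:500],cv2.resize(np.ascontiguousarray(c[205:336,290:415]),(400,420),interpolation=cv2.INTER_CUBIC)]);cv2.imwrite("pics/m5.png",o)
E
```

```text
(no output)
```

View pics/m5.png

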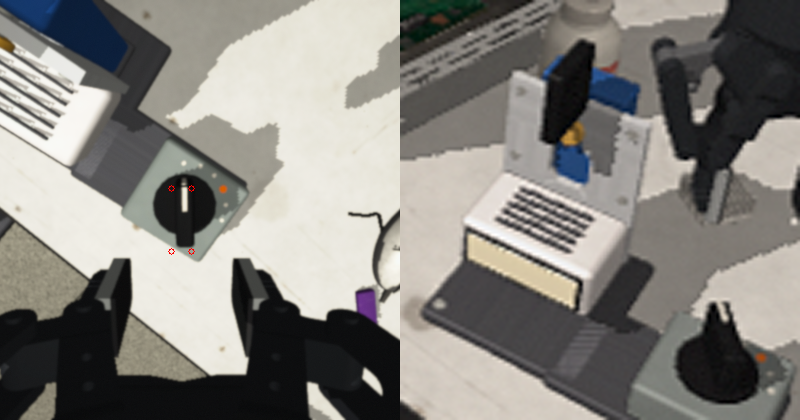

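The scene half shows the light hanging with the stud in the slot. In the wrist half the dial bar is at about u 176–194, v 177–247, slightly right of and above the prediction. I'll fit its silhouette to the dark mask.

```bash
python3 - <<'E'
from h import *
import cv2
m=cams.camera_model("wrist");w=cams.snapshot("wrist")
roi=np.zeros(w.shape[:2],np.uint8);cv2.circle(roi,(284,206),52,255,-1);roi[252:]=0
mask=((w.max(2)<58)&(roi>0)).astype(np.uint8)
wh=((w.min(2)>150)&(roi>0));
n,lab,st,ce=cv2.connectedComponentsWithStats(mask);i=1+st[1:,4].argmax();mask=cv2.morphologyEx((lab==i).astype(np.uint8),cv2.MORPH_CLOSE,np.ones((13,13)))
print("mask",st[i],ce[i])
a=np.linspace(0,2*np.pi,60)
def sil(x,y,yaw):
    o=np.zeros(w.shape[:2],np.uint8)
    D=np.vstack([np.c_[24*np.cos(a),24*np.sin(a),np.full(60,z)] for z in(38,44.5)])
    B=np.array([(r,q,z) for r in(22,-22) for q in(6.5,-6.5) for z in(44.5,75.5)])
    for P in(D,B): cv2.fillConvexPoly(o,cv2.convexHull(proj(m,world([x,y,yaw],P)).round().astype(np.int32)),1)
    return o
best=max(((sil(x,y,yw)&mask).sum()/(sil(x,y,yw)|mask).sum(),x,y,yw) for x in np.arange(.488,.509,.001) for y in np.arange(-.380,-.358,.001) for yw in(.70,.75,.8))
t=sensors.sense()["tcp_pos"];d=np.array(best[1:3])-t[:2]
print(best,"d",d*1000,"along tool x",d@[.731,.682]*1000,"tool y",d@[.682,-.731]*1000,sensors.sense()["tool_rot"])
E
```

```text
mask [ 254  174   62   73 2891] [284.59875476 207.31580768]
(np.float64(0.8712458286985539), np.float64(0.5), np.float64(-0.368), 0.75) d [2.55937606 1.14275006] along tool x 2.650259442505893 tool y 0.9101441779236612 [9.30393093e-01 3.66563315e-01 7.22207275e-05 1.53503944e-04]
```

move_arm([
  {"dx":0.08,"dy":0.04,"dz":-0.5,"rx":0,"ry":0,"rz":0},
  {"dx":0,"dy":0,"dz":-0.6,"rx":0,"ry":0,"rz":0},
  {"dx":0,"dy":0,"dz":-0.6,"rx":0,"ry":0,"rz":0},
  {"dx":0,"dy":0,"dz":-0.6,"rx":0,"ry":0,"rz":0},
  {"dx":0,"dy":0,"dz":-0.6,"rx":0,"ry":0,"rz":0},
  {"dx":0,"dy":0,"dz":-0.6,"rx":0,"ry":0,"rz":0},
  {"dx":0,"dy":0,"dz":-0.5,"rx":0,"ry":0,"rz":0},
  {"dx":0,"dy":0,"dz":-0.48,"rx":0,"ry":0,"rz":0},
  {"dx":0,"dy":0,"dz":0,"rx":0,"ry":0,"rz":0},
  {"dx":0,"dy":0,"dz":0,"rx":0,"ry":0,"rz":0},
])

```text
t: 28.2
tcp_pos: [0.4996, -0.3683, 0.0496]
tool_rot: [0.93, 0.367, 0.0, 0.0]
force: [0.4, -0.6, -0.8]
finger_gap: 0.504
gripper_force: 0.0
```

move_arm([
  {"dx":0,"dy":0,"dz":0,"rx":0,"ry":0,"rz":0},
  {"dx":0,"dy":0,"dz":0,"rx":0,"ry":0,"rz":0},
  {"dx":0,"dy":0,"dz":0,"rx":0,"ry":0,"rz":0},
  {"dx":0,"dy":0,"dz":0,"rx":0,"ry":0,"rz":0},
  {"dx":0,"dy":0,"dz":0,"rx":0,"ry":0,"rz":0},
  {"dx":0,"dy":0,"dz":0,"rx":0,"ry":0,"rz":0},
  {"dx":0,"dy":0,"dz":0,"rx":0,"ry":0,"rz":0},
  {"dx":0,"dy":0,"dz":0,"rx":0,"ry":0,"rz":0},
  {"dx":0,"dy":0,"dz":0,"rx":0,"ry":0,"rz":0},
  {"dx":0,"dy":0,"dz":0,"rx":0,"ry":0,"rz":0},
], claw=0, newtons=35)

```text
t: 29.45
tcp_pos: [0.5005, -0.3693, 0.0501]
tool_rot: [0.93, 0.367, 0.001, 0.002]
force: [3.9, -4.6, 5.2]
finger_gap: 0.144
gripper_force: 39.6
```

Gripped: the gap is 12 mm, with about 6 N of side force. I centre by 1 mm, then turn 1.2 rad clockwise.

move_arm([
  {"dx":0.04,"dy":-0.04,"dz":0,"rx":0,"ry":0,"rz":0},
  {"dx":0,"dy":0,"dz":0,"rx":0,"ry":0,"rz":-0.25},
  {"dx":0,"dy":0,"dz":0,"rx":0,"ry":0,"rz":-0.25},
  {"dx":0,"dy":0,"dz":0,"rx":0,"ry":0,"rz":-0.25},
  {"dx":0,"dy":0,"dz":0,"rx":0,"ry":0,"rz":-0.25},
  {"dx":0,"dy":0,"dz":0,"rx":0,"ry":0,"rz":-0.25},
  {"dx":0,"dy":0,"dz":0,"rx":0,"ry":0,"rz":-0.25},
  {"dx":0,"dy":0,"dz":0,"rx":0,"ry":0,"rz":-0.25},
  {"dx":0,"dy":0,"dz":0,"rx":0,"ry":0,"rz":-0.25},
  {"dx":0,"dy":0,"dz":0,"rx":0,"ry":0,"rz":-0.25},
])

```text
t: 30.7
tcp_pos: [0.5009, -0.3711, 0.0502]
tool_rot: [0.977, -0.214, 0.001, 0.002]
force: [2.2, -5.7, 4.1]
finger_gap: 0.144
gripper_force: 39.6
```

move_arm([
  {"dx":0,"dy":0,"dz":0,"rx":0,"ry":0,"rz":-0.04},
  {"dx":0,"dy":0,"dz":0,"rx":0,"ry":0,"rz":0},
  {"dx":0,"dy":0,"dz":0,"rx":0,"ry":0,"rz":0},
  {"dx":0,"dy":0,"dz":0,"rx":0,"ry":0,"rz":0},
  {"dx":0,"dy":0,"dz":0,"rx":0,"ry":0,"rz":0},
  {"dx":0,"dy":0,"dz":0,"rx":0,"ry":0,"rz":0},
  {"dx":0,"dy":0,"dz":0,"rx":0,"ry":0,"rz":0},
  {"dx":0,"dy":0,"dz":0,"rx":0,"ry":0,"rz":0},
  {"dx":0,"dy":0,"dz":0,"rx":0,"ry":0,"rz":0},
  {"dx":0,"dy":0,"dz":0,"rx":0,"ry":0,"rz":0},
])

```text
t: 31.95
tcp_pos: [0.5009, -0.3711, 0.0501]
tool_rot: [0.975, -0.222, 0.001, 0.002]
force: [1.6, -6.3, 4.9]
finger_gap: 0.14
gripper_force: 39.6
```

```bash
python3 - <<'E'
from h import *
s=sensors.sense();r=R.from_quat(s["tool_rot"]).as_matrix();print(s["tcp_pos"],"yaw y",np.arctan2(r[1,1],r[0,1]),"want",-.82-1.2,s["force"],s["ft_torque"])
E
```

```text
[ 0.50086651 -0.37113291  0.05014008] yaw y -2.0189843227901116 want -2.02 [ 1.55383433 -6.30220839  4.87096812] [-0.88250924 -0.24575175  0.05636585]
```

Turned to within 0.001 rad. Releasing and rising straight up.

move_arm([
  {"dx":0,"dy":0,"dz":0,"rx":0,"ry":0,"rz":0},
  {"dx":0,"dy":0,"dz":0,"rx":0,"ry":0,"rz":0},
  {"dx":0,"dy":0,"dz":0,"rx":0,"ry":0,"rz":0},
  {"dx":0,"dy":0,"dz":0,"rx":0,"ry":0,"rz":0},
  {"dx":0,"dy":0,"dz":0,"rx":0,"ry":0,"rz":0},
  {"dx":0,"dy":0,"dz":0.4,"rx":0,"ry":0,"rz":0},
  {"dx":0,"dy":0,"dz":0.8,"rx":0,"ry":0,"rz":0},
  {"dx":0,"dy":0,"dz":0.8,"rx":0,"ry":0,"rz":0},
  {"dx":0,"dy":0,"dz":0.8,"rx":0,"ry":0,"rz":0},
  {"dx":0,"dy":0,"dz":0.8,"rx":0,"ry":0,"rz":0},
], claw=50)

```text
t: 33.2
tcp_pos: [0.5005, -0.3692, 0.1408]
tool_rot: [0.975, -0.222, 0.0, 0.0]
force: [-0.1, -0.1, -0.9]
finger_gap: 0.497
gripper_force: 0.0
```

move_arm([
  {"dx":0,"dy":0,"dz":0.8,"rx":0,"ry":0,"rz":0},
  {"dx":0,"dy":0,"dz":0.6,"rx":0,"ry":0,"rz":0},
  {"dx":0,"dy":0,"dz":0.4,"rx":0,"ry":0,"rz":0},
  {"dx":0,"dy":0,"dz":0.2,"rx":0,"ry":0,"rz":0},
  {"dx":0,"dy":0,"dz":0,"rx":0,"ry":0,"rz":0},
  {"dx":0,"dy":0,"dz":0,"rx":0,"ry":0,"rz":0},
  {"dx":0,"dy":0,"dz":0,"rx":0,"ry":0,"rz":0},
  {"dx":0,"dy":0,"dz":0,"rx":0,"ry":0,"rz":0},
  {"dx":0,"dy":0,"dz":0,"rx":0,"ry":0,"rz":0},
  {"dx":0,"dy":0,"dz":0,"rx":0,"ry":0,"rz":0},
])

```text
t: 34.45
tcp_pos: [0.5004, -0.3691, 0.1892]
tool_rot: [0.975, -0.222, -0.0, -0.0]
force: [0.4, -0.1, 1.7]
finger_gap: 0.505
gripper_force: 0.0
```

```bash
python3 - <<'E'
from h import *
import cv2
w=cams.snapshot("wrist")[:,:,::-1];c=cams.snapshot("scene")[:,:,::-1]
o=np.hstack([w[:,80:480],cv2.resize(np.ascontiguousarray(c[205:336,290:415]),(400,420),interpolation=cv2.INTER_CUBIC)]);cv2.imwrite("pics/m6.png",o)
E
```

```text
(no output)
```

View pics/m6.png

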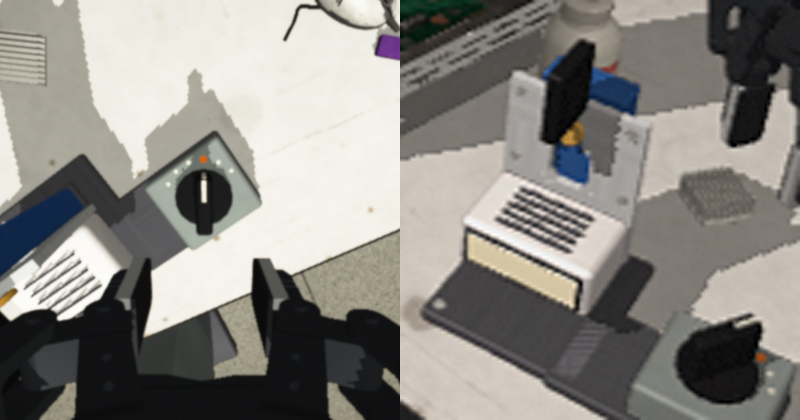

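The pointer at (204,188) stands at the large orange dot (204,160), the light still hangs on the stud, and the gripper is clear.

```bash
python3 -c "
from station import order;print(order.sign_off())"
```

```text
the job is handed in; nothing more can be done
None
```

The work light hangs on the stud at the top of the slot, the dial points at the large orange dot (three clicks clockwise), and I handed the job in at about 34.5 s of the 62 s.

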